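Make up two dessert orders from sealed pots

TASK

Make up two orders from the sealed pots. Crate order: before anything goes into the crate, swing its wire bail right out over the crate's end, clear of the mouth, and leave it there; then stand the oblong pot in the bay next to the bail's hinges and the tall pot in the other bay. Tray order: stand the low pot in the middle of the metal tray and the small cup centred on its lid; keep every pot upright, set them down without dropping them, and leave the bowl and the stack of empty tubs where they are.

Things in the scene. Friction and masses are not known exactly. Their poses are not given: they have to be found in the camera images.
- tall_pot_mid (a point): Tall round sealed pot, white with a pale flat lid: diameter 62, height 80 mm, about 220 g; loose, upright. This point is its centre, half-way up (40 mm above its base); z up.
- low_pot_mid (a point): Low wide round sealed pot, white with a pale flat lid: diameter 66, height 36 mm, about 110 g; loose, upright. Point at its centre, 18 mm above its base; z up.
- small_cup_mid (a point): Small round sealed sauce cup, white with a pale flat lid: diameter 44, height 30 mm, about 40 g; loose, upright. Point at its centre, 15 mm above its base; z up.
- oblong_pot_mid (a point): Oblong rectangular sealed pot, white with a pale lid: 70 mm along its own x, 46 mm along its own y, 48 mm high, about 130 g; loose, upright. Point at its centre, 24 mm above its base; z up.
- crate: Grey crate, fixed, may be turned, 200 (x) by 150 (y) by 35 mm high, walls, floor, divider 4 mm thick. Origin: centre of its underside, z up. A divider as high as the walls makes two bays, 94 (x) by 142 (y) mm inside, centred at x = -49 and +49, y = 0, floor at z = 4 mm. The bail is hinged at the -x end (the end towards the robot), on ears 46 mm high outside the long walls at x = -85 mm.
- bail (a joint): Angle (rad) of the crate's steel wire bail, a U of 10 mm bar: 0 = level inwards over the -x bay, 1.57 = straight up, 2.7 = its stop, out beyond the -x end. Starts leaning inwards. Stiff hinge (1 to 2 N at the bar): it stays where it is left. Hinge line along the crate's y at x = -85, z = 40 mm in the crate's frame; the bar is 60 mm from it.
- bail_bar (a point): Middle of the bail's cross bar: a 10 mm round bar, 170 mm long, along the crate's y; can be pinched from above, and turns between the fingers while it is led round. In the crate's frame it lies at x = -85 + 60 cos(angle), y = 0, z = 40 + 60 sin(angle) mm.
- tray: Flat open aluminium tray, fixed to the table: 180 (x) by 150 (y) by 18 mm high outside, walls and floor 3 mm thick. Origin: centre of its underside, z up; inner floor at z = 3 mm. It may be turned on the table.
- bowl: Bystander: white bowl, 130 mm across the rim, 60 mm high, beyond the stock; origin at the centre of its base. Leave it alone.
- tub_stack: Bystander: stack of three empty tubs, 114 mm across, 96 mm high, beyond the stock; origin at the centre of its base. Leave it alone.
Not all that is in view belongs to the job. Leave any blue look-alike of the part that bears low_pot_mid alone.

How it is judged:
On the way:
1. the bail is swung out beyond the crate's end (past 2.1 rad) while no pot is in the crate yet (value of joint bail above 2.1 rad and (horizontal distance between tall_pot_mid and crate above 0.15 m or height (world z) of tall_pot_mid above 0.12 m) and (horizontal distance between oblong_pot_mid and crate above 0.15 m or height (world z) of oblong_pot_mid above 0.12 m) and (horizontal distance between low_pot_mid and crate above 0.15 m or height (world z) of low_pot_mid above 0.12 m) and (horizontal distance between small_cup_mid and crate above 0.15 m or height (world z) of small_cup_mid above 0.12 m)), for 0.2 s.
At the end, for the whole second after the job is handed in: Bail past 2.1 rad; oblong pot on the floor of the bay next to the hinges, tall pot on the floor of the other; low pot on the tray floor within 15 mm of its middle in x and y; small cup on its lid within 13 mm of centre; all upright within 0.1 rad, at rest, released (value of joint bail above 2.1 rad and x of tall_pot_mid in the frame of crate between 0.015 and 0.085 m and y of tall_pot_mid in the frame of crate between -0.06 and 0.06 m and z of tall_pot_mid in the frame of crate between 0.038 and 0.05 m and x of oblong_pot_mid in the frame of crate between -0.085 and -0.015 m and y of oblong_pot_mid in the frame of crate between -0.06 and 0.06 m and z of oblong_pot_mid in the frame of crate between 0.022 and 0.034 m and x of low_pot_mid in the frame of tray between -0.015 and 0.015 m and y of low_pot_mid in the frame of tray between -0.015 and 0.015 m and z of low_pot_mid in the frame of tray between 0.015 and 0.027 m and horizontal distance between small_cup_mid and low_pot_mid below 0.013 m and z of small_cup_mid in the frame of low_pot_mid between 0.028 and 0.038 m and angle between each of tall_pot_mid, oblong_pot_mid, low_pot_mid, small_cup_mid's own z axis and vertical below 0.1 rad and linear speed of each of tall_pot, oblong_pot, low_pot, small_cup below 0.02 m/s); the robot touches nothing.
It fails at once if the bowl is pushed out of place (more than 30 mm) (distance of bowl from where it was at the start of the episode above 0.03 m).
It fails at once if the stack of empty tubs is pushed out of place (more than 30 mm) (distance of tub_stack from where it was at the start of the episode above 0.03 m).
It fails at once if a pot is tipped (more than 35 degrees) (angle between any of tall_pot_mid, oblong_pot_mid, low_pot_mid, small_cup_mid's own z axis and vertical above 0.61 rad).
It fails at once if a pot is dropped (falls free at over 0.75 m/s, about 30 mm) ((linear speed of tall_pot above 0.75 m/s and contact force between tall_pot and the fingers below 0.05 N) or (linear speed of oblong_pot above 0.75 m/s and contact force between oblong_pot and the fingers below 0.05 N) or (linear speed of low_pot above 0.75 m/s and contact force between low_pot and the fingers below 0.05 N) or (linear speed of small_cup above 0.75 m/s and contact force between small_cup and the fingers below 0.05 N)).
It also fails if it takes over 128 s, if anything falls off the work surface, if the arm or the gripper's body presses on something with over 40 N, if the wrist force passes 120 N, or if a joint passes its speed limit or range.

ROBOT

A 6-joint arm with a two-finger parallel gripper is mounted at the origin on the work surface. World frame = base frame: x ahead of the robot, y to its left, z up, the work surface at z = 0. Lengths are in m, angles in rad, forces in N, time in s.
With the tool pointing down it reaches from about 0.375 to 0.9 m from the base axis. Payload 3.1 kg.
Tool frame: the origin (TCP) lies midway between the tips of the shut fingers; the grasp point (between the pads) lies 19 mm behind it (robot.grip_depth is the distance from the TCP to the grasp point, in m); z points along the fingers, y is the direction in which the jaws open and shut (so a half turn about z gives the same grasp; the last joint's range is limited). The gripper opens to 87 mm and grips with 3 to 60 N. Pads are 19 mm wide; open, the fingers measure 117 mm over their backs; the gripper's body (75 mm by 190 mm) begins 51 mm behind the grasp point.
Start: joints at [1.145, 0.527, 1.433, -0, 1.181, -0.178], TCP at [0.153, 0.606, 0.223] pointing down, gripper open.
Joint ranges: [-3.08, 3.08], [-0.75, 2.2], [0.22, 2.44], [-1.43, 4.57], [0, 2.65], [-2.85, 2.85]. Speed limits (rad/s): [2.79, 2.79, 3.14, 3.14, 3.14, 3.14].

INTERFACE

Orientations are given as a unit quaternion [x, y, z, w].
In Python, from rig import robot gives the robot as it stands.
- The arm moves only by the tool carry_out, never from a script. Its arguments are lists of equal length, an entry for each row: "dr": the turn, a rotation vector about the world's x, y, z in rad, a list of three; "translation": the shift along the world's x, y, z in cm, a list of three; "grip": the opening, from 0 (shut) to 1 (fully open). A call has 1 to 20 rows; each row is the pose to reach, as a shift and turn from the pose commanded when the call began; what a row does not reach only later rows make up. A row lasts 1/12 s, in which the tool goes at most 41.7 mm and 7.16 degrees, less where a joint would pass 70% of its speed; a pose out of reach is approached as far as the arm can. A call with a gripper value outside its range is refused whole. The fingers move at their own pace and stop on an object; "newtons" is the grip in N (left out, the last holds). Time passes only in rows, so rows that repeat a pose let the fingers close. It gives the time, the measured TCP pose, the force and the opening at its end, in the units of the state.
- robot.get_obs(): the state, without advancing time (a new reading comes with each control period).
- robot.camera(name): name is "scene" or "side" or "wrist"; returns a dict with "color" (384x512x3 uint8, blue, green, red), "camera_matrix" (3x3 intrinsics, pixels), "T" (4x4, takes a point from camera to world coordinates). Camera axes: x right, y down, z forward; pixel columns grow to the right and rows downward; lengths in m; the calibration is good to about 2 mm. A picture is of the moment at which its call begins. There is no depth.
- robot.hand_in(): hands the job in, once; it reports no verdict.
The state is a dict: "time": time; "q": joint angles; "joint_velocities": joint speeds; "joint_torque": joint torques, N m; "position": TCP position; "tool_rot": TCP orientation; "ft_force": force on the tool from outside, world axes, zero at the start; "moment": the same for the moment, N m; "grip_width": finger opening in m.
Only numpy, scipy, OpenCV 4.12 (cv2) and the standard library are available. Lean on these libraries where they do the work, as an engineer would, in place of code of your own. Each camera call takes 0.05 s, during which the arm holds its last target. There are 200 camera calls.

## Working session

There is one attempt and no reset: what is moved stays moved. The work goes in short steps, Python scripts to look and compute and a tool call to move; the robot and the scene stay as the last step left them, time stands still between calls to the robot, and variables do not carry over. Pictures are saved under pics/ and viewed, about 12 in all and at most 16, crops included, and the job is handed in when it is done.

Besides the shell and the picture viewer there is one more tool, called after ">>>" by a JSON object that holds its "name" and its "arguments", one argument or row to a line. carry_out: Moves the arm, as the interface text tells. Its arguments: {"type":"object","properties":{"dr":{"type":"array"},"translation":{"type":"array"},"grip":{"type":"array"},"newtons":{"type":"number"}},"required":["dr","translation","grip"]}

```bash
mkdir -p pics; ls; cat > h.py <<'E'
import numpy as np,cv2,pickle
from rig import robot
def snap(n,tag):
    c=robot.camera(n); cv2.imwrite(f'pics/{tag}.png',c['color']); pickle.dump(c,open(f'pics/{tag}.pkl','wb')); return c
def load(tag): return pickle.load(open(f'pics/{tag}.pkl','rb'))
def w(c,u,v,z):
    K,T=np.array(c['camera_matrix']),np.array(c['T']); d=T[:3,:3]@np.linalg.solve(K,[u,v,1]); o=T[:3,3]; return o+d*(z-o[2])/d[2]
def px(c,p):
    K,T=np.array(c['camera_matrix']),np.array(c['T']); q=K@(T[:3,:3].T@(np.array(p)-T[:3,3])); return q[:2]/q[2]
E
python3 - <<'E'
from h import *
np.set_printoptions(precision=3,suppress=True)
a=snap('scene','s0');b=snap('side','d0');c=snap('wrist','w0')
for x in(a,b,c): print(np.array(x['T'])[:3,3],np.array(x['T'])[:3,2],x['camera_matrix'][0][0])
cv2.imwrite('pics/sd.png',cv2.resize(np.vstack([a['color'],b['color']]),(800,1200))[:600]); cv2.imwrite('pics/d0b.png',cv2.resize(b['color'],(800,600)))
print(robot.get_obs())
E
```

```text
pics
[ 1.092 -0.232  0.929] [-0.52   0.215 -0.827] 385.30898808099613
[ 0.276 -0.487  0.664] [ 0.329  0.593 -0.735] 378.71429652608373
[0.073 0.625 0.384] [ 0.292 -0.076 -0.953] 275.20496655458567
{'time': 0.15, 'q': array([ 1.145,  0.528,  1.434, -0.   ,  1.181, -0.179]), 'joint_velocities': array([ 0.001, -0.003, -0.003,  0.002, -0.001, -0.   ]), 'joint_torque': array([  0.001, -44.043, -17.684,   0.063,   0.055,  -0.   ]), 'position': array([0.153, 0.605, 0.222]), 'tool_rot': array([ 0.124,  0.992, -0.001, -0.   ]), 'ft_force': array([ 0.278, -0.139, -0.643]), 'moment': array([-0.029, -0.049,  0.039]), 'grip_width': 0.08694613872785854}
```

View pics/sd.png

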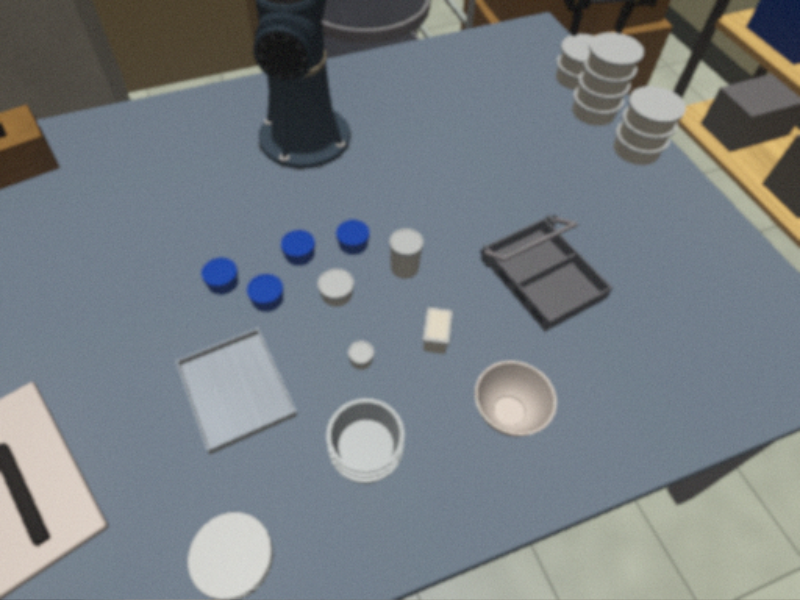

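View pics/d0b.png

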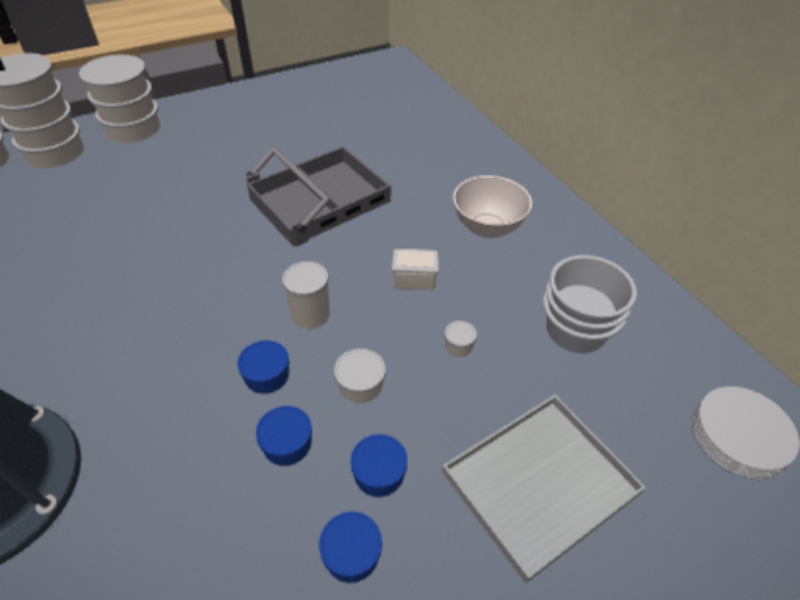

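Scene (x1.5625): tall pot (406,243), low pot (336,284), cup (361,352), oblong (437,327), crate about (545,270), tray (236,388). The side view agrees. Next I'll compute positions from both views.

```bash
python3 - <<'E'
from h import *
np.set_printoptions(precision=4,suppress=True)
a=load('s0');b=load('d0');s=512/800
print('tcp px',px(a,[.153,.606,.223])/s, px(a,[0,0,0])/s,px(b,[.153,.606,.223])/s)
P={'tall':((406,237),(306,274),.080),'low':((336,281),(360,366),.036),'cup':((361,348),(460,330),.03),'obl':((439,322),(415,261),.048),
}
for k,(p,q,z) in P.items(): print(k,w(a,p[0]*s,p[1]*s,z),w(b,q[0]*s,q[1]*s,z))
crops=[(a,300,125,100,75,),(b,150,85,110,82),(a,100,190,110,110),(b,270,240,150,140),]
def cr(c,x,y,W,H,S=4): return cv2.resize(c['color'][y:y+H,x:x+W],(400,300),interpolation=cv2.INTER_CUBIC)
m=np.vstack([np.hstack([cr(a,300,128,100,75),cr(b,150,85,104,78)]),np.hstack([cr(a,100,200,112,84),cr(b,276,250,144,108)])])
cv2.imwrite('pics/m.png',m)
E
```

```text
tcp px [593.5828  30.3531] [302.6656 136.2712] [ 2.4136 54.6547]
tall [0.4273 0.0789 0.08  ] [0.4374 0.0764 0.08  ]
low [ 0.4464 -0.0664  0.036 ] [ 0.4496 -0.0688  0.036 ]
cup [ 0.5935 -0.0705  0.03  ] [ 0.6001 -0.0728  0.03  ]
obl [0.6021 0.071  0.048 ] [0.6009 0.0593 0.048 ]
```

View pics/m.png

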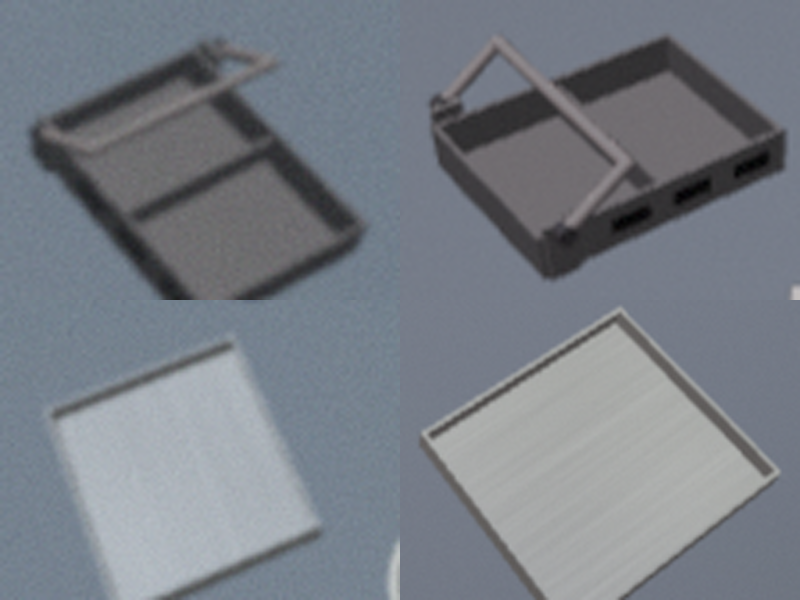

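```bash
python3 - <<'E'
from h import *
from scipy.optimize import least_squares
np.set_printoptions(precision=4,suppress=True)
a=load('s0');b=load('d0');s=512/800
def fit(obs,x0,name):
    def r(p):
        c,sn=np.cos(p[2]),np.sin(p[2]); R=np.array([[c,-sn],[sn,c]]);o=[]
        for cam,uv,(x,y,z) in obs:
            o.append(px(cam,np.r_[R@[x,y]+p[:2],z])-uv)
        return np.ravel(o)
    q=least_squares(r,x0,loss='soft_l1'); print(name,q.x,np.round(r(q.x).reshape(-1,2),1).tolist()); return q.x
f=lambda u,v:np.array([150+u*.26,85+v*.26]); g=lambda u,v:np.array([300+u/4,128+v/4])
o=[(b,f(437,123),(-.1,.075,.035)),(b,f(668,38),(.1,.075,.035)),(b,f(785,133),(.1,-.075,.035)),(b,f(548,243),(-.1,-.075,.035)),
(a,g(362,228),(.1,.075,.035)),(a,g(137,215),(0,-.071,.035)),(a,g(270,145),(0,.071,.035))]
c=fit(o,[.6,.3,0.],'crate')
f=lambda u,v:np.array([276+u*.36,250+v*.36]); g=lambda u,v:np.array([100+u*.28,200+v*.28])
T=[(b,f(618,12)),(b,f(422,138)),(b,np.array([528,573])*s),(b,f(778,173)),(a,g(322,228)),(a,g(232,37)),(a,g(45,112)),(a,np.array([209,446])*s)]
for k,(q,uv) in enumerate(T): print(w(q,*uv,.018)[:2],end=' ')
C=[(.09,.075,.018),(-.09,.075,.018),(-.09,-.075,.018),(.09,-.075,.018)]
t=fit([(q,uv,C[k%4]) for k,(q,uv) in enumerate(T)],[.6,-.25,0],'tray')
# bail bar ends, crate frame, intersect plane: fit angle
co,sn=np.cos(c[2]),np.sin(c[2]);R=np.array([[co,-sn],[sn,co]])
F=lambda u,v:np.array([150+u*.26,85+v*.26]); G=lambda u,v:np.array([300+u/4,128+v/4])
def r(p):
    B=lambda y:np.r_[R@[-.085+.06*np.cos(p[0]),y]+c[:2],.04+.06*np.sin(p[0])]
    return np.ravel([px(b,B(.082))-F(497,42),px(b,B(-.082))-F(625,165),px(a,B(.082))-G(268,62),px(a,B(-.082))-G(97,147)])
q=least_squares(r,[1.]);print('bail',q.x,np.round(r(q.x),1))
p=q.x[0];print('bar',R@[-.085+.06*np.cos(p),0]+c[:2],.04+.06*np.sin(p))
i=load('w0')['color'];cv2.imwrite('pics/w0b.png',i)
E
```

```text
crate [0.778  0.1869 0.2097] [[-9.7, 4.5], [-17.1, 0.4], [-8.6, 0.2], [-0.2, 2.3], [7.8, 80.0], [-6.1, 81.3], [2.1, 71.9]]
[ 0.9159 -0.3496] [ 0.7149 -0.3561] [ 0.4977 -0.3745] [ 0.9045 -0.4819] [ 0.664  -0.2068] [ 0.4849 -0.2267] [ 0.5004 -0.3738] [ 0.6701 -0.3524] tray [ 0.5837 -0.2954  0.0657] [[-138.8, -2.8], [-141.5, -5.6], [1.2, 0.6], [-139.7, -0.0], [-2.5, 2.6], [0.4, 1.2], [-1.0, -0.2], [-4.2, 4.7]]
bail [1.8304] [-26.8   4.6 -16.    4.1 -14.2  50.8 -20.7  58.7]
bar [0.6798 0.166 ] 0.09798979945052008
```

View pics/w0b.png

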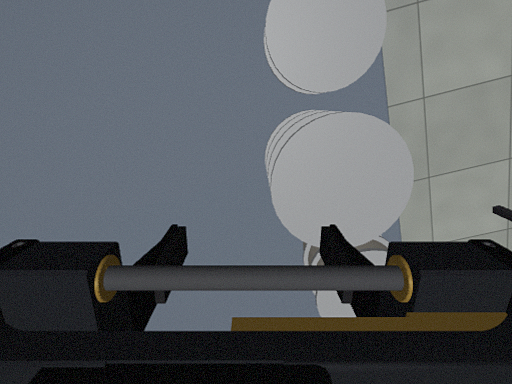

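The right-hand crops start at mosaic column 400, so I need to subtract that offset.

```bash
cat > fit.py <<'E'
from h import *
from scipy.optimize import least_squares
np.set_printoptions(precision=4,suppress=True)
a=load('s0');b=load('d0');s=512/800
def fit(obs,x0,name):
    def r(p):
        c,sn=np.cos(p[2]),np.sin(p[2]); R=np.array([[c,-sn],[sn,c]]);o=[]
        for cam,uv,(x,y,z) in obs:
            o.append(px(cam,np.r_[R@[x,y]+p[:2],z])-uv)
        return np.ravel(o)
    q=least_squares(r,x0,loss='soft_l1'); print(name,q.x,np.round(r(q.x).reshape(-1,2),1).tolist()); return q.x
f=lambda u,v:np.array([150+(u-400)*.26,85+v*.26]); g=lambda u,v:np.array([300+u/4,128+v/4])
o=[(b,f(437,123),(-.1,.075,.035)),(b,f(668,38),(.1,.075,.035)),(b,f(785,133),(.1,-.075,.035)),(b,f(548,243),(-.1,-.075,.035)),
(a,g(362,228),(.1,.075,.035)),(a,g(137,215),(0,-.071,.035)),(a,g(270,145),(0,.071,.035))]
c=fit(o,[.6,.3,0.],'crate')
F=f;G=g
f=lambda u,v:np.array([276+(u-400)*.36,250+v*.36]); g=lambda u,v:np.array([100+u*.28,200+v*.28])
T=[(b,f(618,12)),(b,f(422,138)),(b,np.array([528,573])*s),(b,f(778,173)),(a,g(322,228)),(a,g(232,37)),(a,g(45,112)),(a,np.array([209,446])*s)]
for k,(q,uv) in enumerate(T): print(w(q,*uv,.018)[:2],end=' ')
C=[(.09,.075,.018),(-.09,.075,.018),(-.09,-.075,.018),(.09,-.075,.018)]
t=fit([(q,uv,C[k%4]) for k,(q,uv) in enumerate(T)],[.6,-.25,0],'tray')
co,sn=np.cos(c[2]),np.sin(c[2]);R=np.array([[co,-sn],[sn,co]])
def r(p):
    B=lambda y:np.r_[R@[-.085+.06*np.cos(p[0]),y]+c[:2],.04+.06*np.sin(p[0])]
    return np.ravel([px(b,B(.082))-F(497,42),px(b,B(-.082))-F(625,165),px(a,B(.082))-G(268,62),px(a,B(-.082))-G(97,147)])
q=least_squares(r,[1.]);print('bail',q.x,np.round(r(q.x),1))
p=q.x[0];print('bar',R@[-.085+.06*np.cos(p),0]+c[:2],.04+.06*np.sin(p))
E
python3 fit.py
python3 - <<'E'
from h import *
a=load('s0');b=load('d0')
m=np.hstack([cv2.resize(a['color'][135:235,195:300],(420,400),interpolation=2),cv2.resize(b['color'][150:265,185:310],(380,350),interpolation=2)[:,:] if 0 else cv2.resize(b['color'][155:260,180:310],(380,400),interpolation=2)])
cv2.imwrite('pics/m2.png',m)
E
```

```text
crate [0.5547 0.3116 0.1726] [[-0.2, 0.8], [1.1, -1.8], [1.7, -1.4], [-0.4, -1.0], [0.5, -0.1], [-4.8, -0.3], [-0.5, -2.1]]
[ 0.6551 -0.2152] [ 0.4792 -0.2338] [ 0.4977 -0.3745] [ 0.6715 -0.3608] [ 0.664  -0.2068] [ 0.4849 -0.2267] [ 0.5004 -0.3738] [ 0.6701 -0.3524] tray [ 0.579  -0.2919  0.1004] [[0.2, -3.8], [-0.8, -4.0], [0.0, 0.8], [0.6, -2.7], [-0.9, -0.8], [-0.1, -0.9], [-0.9, -0.8], [-1.6, 2.9]]
bail [0.6495] [ 1.2 -0.3  1.1 -1.8 -1.7 -0.  -3.1  0.5]
bar [0.518  0.3052] 0.07628631872504658
```

View pics/m2.png

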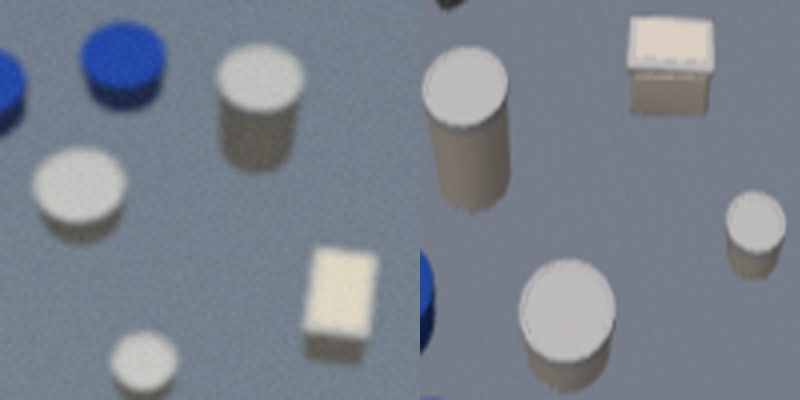

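```bash
python3 - <<'E'
from h import *
np.set_printoptions(precision=4,suppress=True)
a=load('s0');b=load('d0')
A=lambda u,v,z:w(a,195+u/4,135+v/4,z)[:2]; B=lambda u,v,z:w(b,180+(u-420)*130/380,155+v*105/400,z)[:2]
for n,p,q,z in [('tall',(260,79),(466,86),.08),('low',(80,186),(567,310),.036),('cup',(145,361),(755,221),.03)]: print(n,A(*p,z),B(*q,z))
O=np.array([A(u,v,.048) for u,v in [(317,247),(378,253),(370,338),(303,333)]]);Q=np.array([B(u,v,.048) for u,v in[(628,18),(713,18),(714,68),(627,66)]])
print(O,O.mean(0));print(Q,Q.mean(0))
E
```

```text
tall [0.4382 0.0749] [0.4347 0.0703]
low [ 0.452  -0.0684] [ 0.4472 -0.0735]
cup [ 0.6011 -0.0727] [ 0.5978 -0.0773]
[[0.5675 0.0661]
 [0.5869 0.1036]
 [0.6471 0.0701]
 [0.6278 0.0298]] [0.6073 0.0674]
[[0.5823 0.0967]
 [0.644  0.0654]
 [0.6224 0.0269]
 [0.5621 0.0594]] [0.6027 0.0621]
```

>>> {"name": "carry_out", "arguments": {
  "dr": [
    [0,0,-0.12],
    [0,0,-0.24],
    [0,0,-0.36],
    [0,0,-0.48],
    [0,0,-0.6],
    [0,0,-0.72],
    [0,0,-0.84],
    [0,0,-0.96],
    [0,0,-1.08],
    [0,0,-1.148],
    [0,0,-1.148],
    [0,0,-1.148],
    [0,0,-1.148],
    [0,0,-1.148]
  ],
  "translation": [
    [3,-2.5,0],
    [6,-5,0],
    [9,-7.4,0],
    [12,-9.9,0],
    [15,-12.4,0],
    [18,-14.8,0],
    [21,-17.3,0],
    [24,-19.8,0],
    [27,-22.2,0],
    [30,-24.7,-1],
    [33,-27.2,-3],
    [36.5,-30,-5],
    [36.5,-30,-5],
    [36.5,-30,-5]
  ],
  "grip": [0.6,0.6,0.6,0.6,0.6,0.6,0.6,0.6,0.6,0.6,0.6,0.6,0.6,0.6]
}}

```text
time: 1.32
position: [0.5197, 0.3033, 0.1705]
tool_rot: [0.644, 0.765, -0.001, -0.001]
ft_force: [0.2, 0.1, -0.2]
grip_width: 0.0525
```

```bash
python3 - <<'E'
from h import *
o=robot.get_obs();print(o['time'],o['position'],o['tool_rot'],o['q'])
snap('wrist','w1');
E
```

```text
1.3167 [0.51969588 0.30334417 0.17053055] [ 6.44357416e-01  7.64723048e-01 -1.35959372e-03 -5.76985614e-04] [ 3.43011923e-01  5.59575552e-01  1.54144778e+00 -4.30418919e-04
  1.04349976e+00  1.72799972e-01]
```

View pics/w1.png

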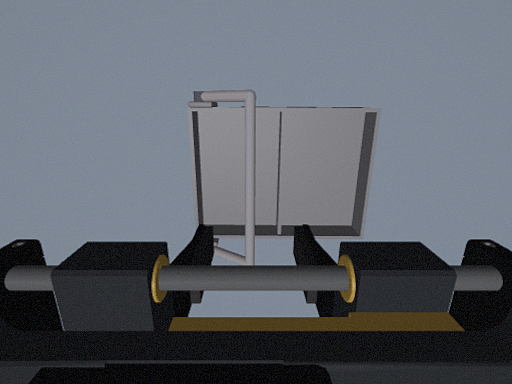

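Wrist view: crate rim corners at about (190,108), (380,108), (365,236) and (198,236). The bar runs at column ~250, from (249,95) to (250,262), between the fingers.

```bash
python3 - <<'E'
from h import *
np.set_printoptions(precision=4,suppress=True)
c=load('w1'); print(np.array(c['T']))
for u,v in [(190,108),(380,108),(365,236),(198,236)]: print(w(c,u,v,.035)[:2])
for u,v in [(249,97),(250,262)]: print('bar',w(c,u,v,.076)[:2])
print(px(c,[.518,.305,.076]),px(c,[.5197,.3033,.1705]),px(c,[.5547,.3116,.035]))
E
```

```text
[[ 0.9855  0.1624  0.0492  0.5068]
 [ 0.1696 -0.939  -0.299   0.3846]
 [-0.0024  0.303  -0.953   0.3332]
 [ 0.      0.      0.      1.    ]]
[0.4421 0.3706]
[0.6359 0.404 ]
[0.6632 0.2603]
[0.4664 0.2261]
bar [0.5015 0.3906]
bar [0.5299 0.2269]
[251.2264 191.2778] [252.0389 237.2284] [284.8384 180.1536]
```

>>> {"name": "carry_out", "arguments": {
  "dr": [
    [0,0,0],
    [0,0,0],
    [0,0,0],
    [0,0,0],
    [0,0,0],
    [0,0,0],
    [0,0,0],
    [0,0,0],
    [0,0,0],
    [0,0,0],
    [0,0,0]
  ],
  "translation": [
    [-0.2,0.2,-3],
    [-0.4,0.3,-6],
    [-0.4,0.3,-8.5],
    [-0.4,0.3,-10.5],
    [-0.4,0.3,-11.3],
    [-0.4,0.3,-11.3],
    [-0.4,0.3,-11.3],
    [-0.4,0.3,-11.3],
    [-0.4,0.3,-11.3],
    [-0.4,0.3,-11.3],
    [-0.4,0.3,-11.3]
  ],
  "grip": [0.6,0.6,0.6,0.6,0.6,0.6,0,0,0,0,0],
  "newtons": 12
}}

```text
time: 2.28
position: [0.5148, 0.3091, 0.0606]
tool_rot: [0.643, 0.766, 0.001, 0.0]
ft_force: [-0.6, -0.0, 0.5]
grip_width: 0.0266
```

>>> {"name": "carry_out", "arguments": {
  "dr": [
    [0,0,0],
    [0,0,0],
    [0,0,0],
    [0,0,0],
    [0,0,0],
    [0,0,0]
  ],
  "translation": [
    [0,0,0],
    [0,0,0],
    [0,0,0],
    [0,0,0],
    [0,0,0],
    [0,0,0]
  ],
  "grip": [0,0,0,0,0,0]
}}

```text
time: 2.78
position: [0.5149, 0.3089, 0.0598]
tool_rot: [0.643, 0.766, 0.0, 0.0]
ft_force: [1.5, -0.5, 1.5]
grip_width: 0.0095
```

>>> {"name": "carry_out", "arguments": {
  "dr": [
    [0,0,0],
    [0,0,0],
    [0,0,0],
    [0,0,0],
    [0,0,0],
    [0,0,0],
    [0,0,0],
    [0,0,0],
    [0,0,0],
    [0,0,0],
    [0,0,0],
    [0,0,0],
    [0,0,0],
    [0,0,0],
    [0,0,0],
    [0,0,0],
    [0,0,0],
    [0,0,0],
    [0,0,0],
    [0,0,0]
  ],
  "translation": [
    [-0.28,-0.05,0.35],
    [-0.58,-0.1,0.67],
    [-1.03,-0.18,1.07],
    [-1.52,-0.26,1.42],
    [-2.03,-0.35,1.71],
    [-2.56,-0.44,1.96],
    [-3.12,-0.54,2.15],
    [-3.7,-0.64,2.28],
    [-4.2,-0.73,2.35],
    [-4.71,-0.82,2.37],
    [-5.24,-0.91,2.35],
    [-5.75,-1.0,2.27],
    [-6.33,-1.1,2.13],
    [-6.9,-1.2,1.94],
    [-7.43,-1.29,1.69],
    [-7.94,-1.38,1.39],
    [-8.42,-1.46,1.03],
    [-8.86,-1.54,0.64],
    [-9.16,-1.59,0.31],
    [-9.44,-1.64,-0.04]
  ],
  "grip": [0,0,0,0,0,0,0,0,0,0,0,0,0,0,0,0,0,0,0,0]
}}

```text
time: 4.45
position: [0.4185, 0.2928, 0.0588]
tool_rot: [0.643, 0.766, -0.0, -0.001]
ft_force: [-2.4, 4.6, 3.7]
grip_width: 0.0092
```

>>> {"name": "carry_out", "arguments": {
  "dr": [
    [0,0,0],
    [0,0,0],
    [0,0,0],
    [0,0,0],
    [0,0,0],
    [0,0,0],
    [0,0,0],
    [0,0,0]
  ],
  "translation": [
    [0,0,0],
    [0,0,0],
    [0,0,0],
    [0,0,0],
    [0,0,0],
    [0,0,0],
    [0,0,3],
    [0,0,6]
  ],
  "grip": [0,0.5,0.5,0.5,0.5,0.5,0.5,0.5]
}}

```text
time: 5.12
position: [0.4184, 0.2915, 0.1181]
tool_rot: [0.643, 0.766, -0.003, -0.001]
ft_force: [0.6, 0.2, 0.3]
grip_width: 0.0418
```

>>> {"name": "carry_out", "arguments": {
  "dr": [
    [0,0,0.1],
    [0,0,0.2],
    [0,0,0.3],
    [0,0,0.4],
    [0,0,0.5],
    [0,0,0.6],
    [0,0,0.7],
    [0,0,0.8],
    [0,0,0.907],
    [0,0,0.907],
    [0,0,0.907],
    [0,0,0.907]
  ],
  "translation": [
    [0,0,4],
    [2,-2.5,5],
    [4,-5,5],
    [6.3,-7.6,5],
    [8.6,-10.4,5],
    [11,-13.2,5],
    [13.4,-16,5],
    [15.8,-18.8,5],
    [18,-21.5,5],
    [18.7,-22.6,5],
    [18.7,-22.6,5],
    [18.7,-22.6,5]
  ],
  "grip": [0.8,0.8,0.8,0.8,0.8,0.8,0.8,0.8,0.8,0.8,0.8,0.8]
}}

```text
time: 6.12
position: [0.6061, 0.0662, 0.1686]
tool_rot: [0.243, 0.97, 0.0, -0.001]
ft_force: [0.4, 1.1, -0.8]
grip_width: 0.0697
```

```bash
python3 - <<'E'
from h import *
snap('wrist','w2');snap('side','d2')
a=load('w2')['color'];b=cv2.resize(load('d2')['color'],(400,300))
m=np.zeros((384,912,3),np.uint8);m[:,:512]=a;m[:300,512:]=b;cv2.imwrite('pics/m3.png',m[:,:800])
E
```

```text
(no output)
```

View pics/m3.png

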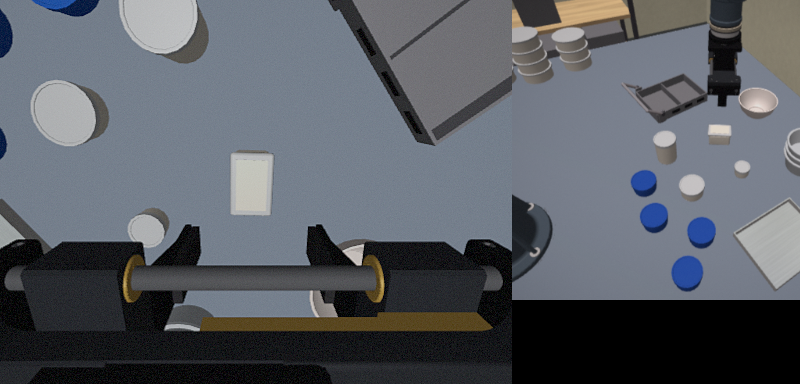

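Side view: the bail is out beyond the crate's end. Wrist view: oblong lid corners (232,152), (273,152), (272,215), (231,214); cup lid (147,230), low lid (64,112), bowl behind the right finger.

```bash
python3 - <<'E'
from h import *
np.set_printoptions(precision=4,suppress=True)
c=load('w2')
O=np.array([w(c,u,v,.048)[:2] for u,v in [(232,152),(273,152),(272,215),(231,214)]]);print(O,O.mean(0))
d=O[2]+O[3]-O[0]-O[1];print('long axis',np.degrees(np.arctan2(d[1],d[0])),np.linalg.norm(d)/2)
print('cup',w(c,147,230,.03),'low',w(c,64,112,.036))
a=load('s0');s=.64;print('bowl',w(a,515*s,397*s,.06)); print('tubs',w(a,365*s,440*s,.096))
E
```

```text
[[0.5633 0.0635]
 [0.5832 0.1008]
 [0.6451 0.0682]
 [0.6226 0.0287]] [0.6036 0.0653]
long axis -29.114238761356006 0.06936197991807692
cup [ 0.5986 -0.0752  0.03  ] low [ 0.4468 -0.0706  0.036 ]
bowl [0.7809 0.1226 0.06  ]
tubs [ 0.7774 -0.1293  0.096 ]
```

>>> {"name": "carry_out", "arguments": {
  "dr": [
    [0,0,-0.01],
    [0,0,-0.01],
    [0,0,-0.01],
    [0,0,-0.01],
    [0,0,-0.01],
    [0,0,-0.01],
    [0,0,-0.01],
    [0,0,-0.01],
    [0,0,-0.01],
    [0,0,-0.01],
    [0,0,-0.01],
    [0,0,-0.01],
    [0,0,-0.01],
    [0,0,-0.01],
    [0,0,-0.01],
    [0,0,-0.01],
    [0,0,-0.01],
    [0,0,-0.01]
  ],
  "translation": [
    [-0.2,-0.1,-3],
    [-0.2,-0.1,-6],
    [-0.2,-0.1,-9],
    [-0.2,-0.1,-11],
    [-0.2,-0.1,-13],
    [-0.2,-0.1,-14.5],
    [-0.2,-0.1,-15.4],
    [-0.2,-0.1,-15.4],
    [-0.2,-0.1,-15.4],
    [-0.2,-0.1,-15.4],
    [-0.2,-0.1,-15.4],
    [-0.2,-0.1,-15.4],
    [-0.2,-0.1,-15.4],
    [-0.2,-0.1,-15.4],
    [-0.2,-0.1,-15.4],
    [-0.2,-0.1,-15.4],
    [-0.2,-0.1,-15.4],
    [-0.2,-0.1,-15.4]
  ],
  "grip": [0.8,0.8,0.8,0.8,0.8,0.8,0.8,0.8,0.3,0.3,0.3,0.3,0.3,0.3,0.3,0.3,0.3,0.3],
  "newtons": 15
}}

```text
time: 7.72
position: [0.6054, 0.0652, 0.0163]
tool_rot: [0.247, 0.969, -0.0, 0.001]
ft_force: [-0.8, -0.2, 7.1]
grip_width: 0.0457
```

>>> {"name": "carry_out", "arguments": {
  "dr": [
    [0,0,0],
    [0,0,0],
    [0,0,0],
    [0,0,0],
    [0,0,0.08],
    [0,0,0.16],
    [0,0,0.24],
    [0,0,0.32],
    [0,0,0.4],
    [0,0,0.5],
    [0,0,0.6],
    [0,0,0.674],
    [0,0,0.674],
    [0,0,0.674],
    [0,0,0.674],
    [0,0,0.674]
  ],
  "translation": [
    [0,0,2],
    [0,0,5],
    [0,0,8],
    [0,0,11],
    [-1,2.2,12],
    [-2,4.8,12],
    [-3.3,8,12],
    [-4.6,11.1,12],
    [-6,14.5,12],
    [-7.4,17.8,12],
    [-8.8,21.1,12],
    [-9.6,23.2,12],
    [-10,24.1,11.5],
    [-10,24.1,9],
    [-10,24.1,7],
    [-10,24.1,7]
  ],
  "grip": [0.3,0.3,0.3,0.3,0.3,0.3,0.3,0.3,0.3,0.3,0.3,0.3,0.3,0.3,0.3,0.3]
}}

```text
time: 9.05
position: [0.5019, 0.305, 0.0812]
tool_rot: [-0.087, 0.996, -0.001, -0.004]
ft_force: [-1.3, 0.3, -3.0]
grip_width: 0.046
```

```bash
python3 - <<'E'
from h import *
snap('wrist','w3')
E
```

```text
(no output)
```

View pics/w3.png

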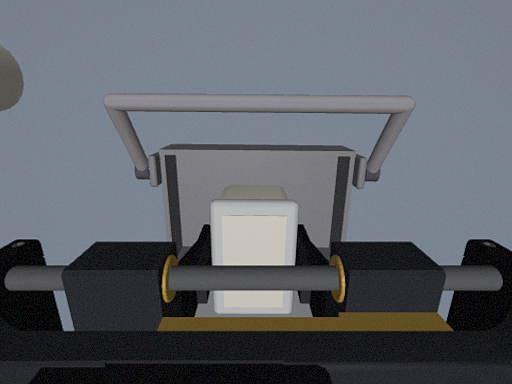

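Wrist view: pot aligned and between the bay's side walls. Lid far edge at row 201 (cols 213–297), near edge at row 312; bar at row 103 (cols 108–410).

```bash
python3 - <<'E'
from h import *
np.set_printoptions(precision=4,suppress=True)
c=load('w3');print(robot.get_obs()['position'])
cr=np.array([.553,.314]);t=.172;R=np.array([[np.cos(t),np.sin(t)],[-np.sin(t),np.cos(t)]])
L=lambda p:R@(p[:2]-cr)
print('lid',[L(w(c,u,v,.112)) for u,v in [(213,202),(297,202),(293,312),(216,312)]])
print('end wall',[L(w(c,u,v,.035)) for u,v in [(163,148),(354,148)]])
for an in (2.2,2.35,2.5):
  print(an,px(c,np.r_[R.T@[-.085+.06*np.cos(an),0]+cr,.04+.06*np.sin(an)]))
E
```

```text
[0.503  0.3052 0.0828]
lid [array([-0.0874, -0.0219]), array([-0.0875,  0.0209]), array([-0.02  ,  0.0218]), array([-0.0198, -0.0229])]
end wall [array([-0.1041, -0.0701]), array([-0.1044,  0.0748])]
2.2 [255.9454 132.357 ]
2.35 [255.9297 119.1991]
2.5 [255.8959 108.3262]
```

>>> {"name": "carry_out", "arguments": {
  "dr": [
    [0,0,0],
    [0,0,0],
    [0,0,0],
    [0,0,0],
    [0,0,0],
    [0,0,0],
    [0,0,0]
  ],
  "translation": [
    [0,0,-1.5],
    [0,0,-3],
    [0,0,-4.3],
    [0,0,-5.3],
    [0,0,-6],
    [0,0,-6],
    [0,0,-6]
  ],
  "grip": [0.3,0.3,0.3,0.3,0.3,0.3,0.3]
}}

```text
time: 9.68
position: [0.5053, 0.3063, 0.0254]
tool_rot: [-0.087, 0.996, 0.0, 0.0]
ft_force: [0.7, 0.9, -1.7]
grip_width: 0.0457
```

>>> {"name": "carry_out", "arguments": {
  "dr": [
    [0,0,0],
    [0,0,0],
    [0,0,0],
    [0,0,0]
  ],
  "translation": [
    [0,0,-0.2],
    [0,0,-0.4],
    [0,0,-0.5],
    [0,0,-0.5]
  ],
  "grip": [0.3,0.3,0.3,0.3]
}}

```text
time: 10.02
position: [0.5049, 0.3066, 0.0203]
tool_rot: [-0.088, 0.996, 0.0, 0.0]
ft_force: [0.4, -0.1, -2.3]
grip_width: 0.046
```

>>> {"name": "carry_out", "arguments": {
  "dr": [
    [0,0,0],
    [0,0,0],
    [0,0,0],
    [0,0,0],
    [0,0,0],
    [0,0,0],
    [0,0,0],
    [0,0,0],
    [0,0,0],
    [0,0,0],
    [0,0,0],
    [0,0,0],
    [0,0,0],
    [0,0,0],
    [0,0,0],
    [0,0,0],
    [0,0,0],
    [0,0,0]
  ],
  "translation": [
    [0,0,-0.1],
    [0,0,-0.1],
    [0,0,-0.1],
    [0,0,-0.1],
    [0,0,-0.1],
    [0,0,-0.1],
    [0,0,3],
    [0,0,6],
    [0,0,10],
    [0,0,13],
    [-1,-3.5,14],
    [-2,-7,14],
    [-3,-10.5,14],
    [-4,-14,14],
    [-5,-17.5,14],
    [-6,-21,14],
    [-6.8,-23.4,14],
    [-6.8,-23.4,14]
  ],
  "grip": [0.3,0.7,0.7,0.7,0.7,0.7,0.7,0.7,0.7,1,1,1,1,1,1,1,1,1]
}}

```text
time: 11.52
position: [0.4349, 0.0693, 0.1601]
tool_rot: [-0.085, 0.996, -0.0, -0.001]
ft_force: [0.5, 0.8, -0.3]
grip_width: 0.087
```

```bash
python3 - <<'E'
from h import *
snap('wrist','w4')
print(robot.get_obs()['position'])
E
```

```text
[0.43612305 0.07079707 0.16021203]
```

View pics/w4.png

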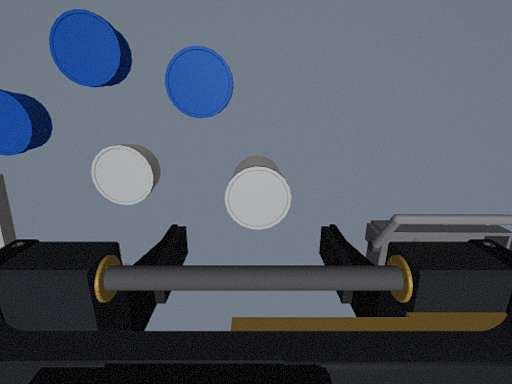

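Tall lid centre (258,197), low lid (124,174), blue ones clear of the fingers.

```bash
python3 - <<'E'
from h import *
c=load('w4');print(w(c,258,197,.08),w(c,225,197,.08)-w(c,291,197,.08),w(c,124,174,.036))
E
```

```text
[0.43260926 0.07200187 0.08      ] [ 0.01046356 -0.06047339  0.        ] [ 0.44575793 -0.07070125  0.036     ]
```

>>> {"name": "carry_out", "arguments": {
  "dr": [
    [0,0,0],
    [0,0,0],
    [0,0,0],
    [0,0,0],
    [0,0,0],
    [0,0,0],
    [0,0,0],
    [0,0,0],
    [0,0,0],
    [0,0,0],
    [0,0,0],
    [0,0,0],
    [0,0,0],
    [0,0,0],
    [0,0,0],
    [0,0,0],
    [0,0,0],
    [0,0,0]
  ],
  "translation": [
    [-0.2,0.1,-2],
    [-0.2,0.1,-4],
    [-0.2,0.1,-6],
    [-0.2,0.1,-8],
    [-0.2,0.1,-10],
    [-0.2,0.1,-11],
    [-0.2,0.1,-11.5],
    [-0.2,0.1,-11.5],
    [-0.2,0.1,-11.5],
    [-0.2,0.1,-11.5],
    [-0.2,0.1,-11.5],
    [-0.2,0.1,-11.5],
    [-0.2,0.1,-11.5],
    [-0.2,0.1,-11.5],
    [-0.2,0.1,-11.5],
    [-0.2,0.1,-11.5],
    [-0.2,0.1,-11.5],
    [-0.2,0.1,-11.5]
  ],
  "grip": [1,1,1,1,1,1,1,1,0.5,0.5,0.5,0.5,0.5,0.5,0.5,0.5,0.5,0.5],
  "newtons": 20
}}

```text
time: 13.07
position: [0.4353, 0.0734, 0.0457]
tool_rot: [-0.087, 0.996, -0.0, 0.001]
ft_force: [-0.9, -0.1, 5.6]
grip_width: 0.0616
```

>>> {"name": "carry_out", "arguments": {
  "dr": [
    [0,0,0],
    [0,0,0],
    [0,0,0],
    [0,0,0],
    [0,0,0],
    [0,0,0],
    [0,0,0],
    [0,0,0],
    [0,0,0],
    [0,0,0],
    [0,0,0],
    [0,0,0],
    [0,0,0],
    [0,0,0],
    [0,0,0],
    [0,0,0],
    [0,0,0],
    [0,0,0]
  ],
  "translation": [
    [0,0,1.5],
    [0,0,4],
    [0,0,7],
    [0,0,10],
    [0.7,1,12],
    [2.5,3.7,12.5],
    [4.5,6.7,12.5],
    [6.5,9.7,12.5],
    [8.5,12.7,12.5],
    [10.5,15.7,12.5],
    [12.5,18.7,12.5],
    [14.5,21.7,12.5],
    [16,24,12.5],
    [16.6,24.9,12],
    [16.6,24.9,10],
    [16.6,24.9,8],
    [16.6,24.9,6.5],
    [16.6,24.9,6.5]
  ],
  "grip": [0.5,0.5,0.5,0.5,0.5,0.5,0.5,0.5,0.5,0.5,0.5,0.5,0.5,0.5,0.5,0.5,0.5,0.5]
}}

```text
time: 14.57
position: [0.5965, 0.3205, 0.1048]
tool_rot: [-0.087, 0.996, -0.002, -0.006]
ft_force: [-0.6, -0.6, -3.0]
grip_width: 0.0615
```

```bash
python3 - <<'E'
from h import *
snap('wrist','w5')
print(robot.get_obs()['position'])
E
```

```text
[0.59793107 0.32097989 0.10690267]
```

View pics/w5.png

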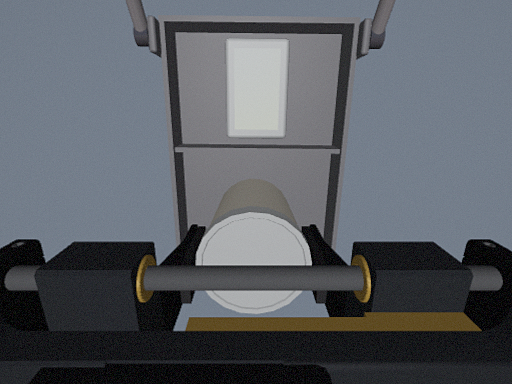

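The oblong pot stands squarely in the hinge bay, and the tall pot is clear of the divider, over its own bay.

>>> {"name": "carry_out", "arguments": {
  "dr": [
    [0,0,0],
    [0,0,0],
    [0,0,0],
    [0,0,0],
    [0,0,0],
    [0,0,0],
    [0,0,0],
    [0,0,0]
  ],
  "translation": [
    [0,0,-1.5],
    [0,0,-3],
    [0,0,-4.3],
    [0,0,-5.3],
    [0,0,-5.8],
    [0,0,-6],
    [0,0,-6],
    [0,0,-6]
  ],
  "grip": [0.5,0.5,0.5,0.5,0.5,0.5,0.5,0.5]
}}

```text
time: 15.28
position: [0.6016, 0.3228, 0.0508]
tool_rot: [-0.087, 0.996, 0.0, 0.001]
ft_force: [0.5, 0.1, -2.0]
grip_width: 0.0617
```

>>> {"name": "carry_out", "arguments": {
  "dr": [
    [0,0,0],
    [0,0,0],
    [0,0,0],
    [0,0,0],
    [0,0,0],
    [0,0,0],
    [0,0,0],
    [0,0,0],
    [0,0,0],
    [0,0,0],
    [0,0,0],
    [0,0,0]
  ],
  "translation": [
    [0,0,-0.15],
    [0,0,-0.15],
    [0,0,-0.15],
    [0,0,-0.15],
    [0,0,-0.15],
    [0,0,-0.15],
    [0,0,-0.15],
    [0,0,-0.15],
    [0,0,2],
    [0,0,5],
    [0,0,8.5],
    [0,0,12]
  ],
  "grip": [0.5,0.5,0.95,0.95,0.95,0.95,0.95,0.95,0.95,0.95,0.95,0.95]
}}

```text
time: 16.28
position: [0.6001, 0.3222, 0.1705]
tool_rot: [-0.087, 0.996, -0.0, -0.001]
ft_force: [1.1, 0.9, 0.9]
grip_width: 0.0829
```

```bash
python3 - <<'E'
from h import *
c=load('w4')
l=np.array([.446,-.0706])
for u,v in [(199,81),(87,47),(5,122)]:
  p=w(c,u,v,.036)[:2];d=p-l;print(p,np.hypot(*d),np.degrees(np.arctan2(d[1],d[0])))
d=np.array([.599,-.0755])-l;print(np.hypot(*d),np.degrees(np.arctan2(d[1],d[0])));print(robot.get_obs()['position'],robot.get_obs()['q'])
E
```

```text
[ 0.33994587 -0.00191135] 0.12635509261622951 147.0698642098644
[ 0.32829335 -0.10877245] 0.12374163494963683 -162.03204089211232
[ 0.41176151 -0.19121011] 0.12537572800856173 -105.84804952941154
0.15307844394296669 -1.8343359012571896
[0.60013605 0.32224559 0.17054272] [ 3.29077083e-01  6.60151673e-01  1.32664538e+00  2.99725260e-05
  1.15706815e+00 -1.41687221e+00]
```

>>> {"name": "carry_out", "arguments": {
  "dr": [
    [0,0,-0.06],
    [0,0,-0.12],
    [0,0,-0.18],
    [0,0,-0.24],
    [0,0,-0.3],
    [0,0,-0.36],
    [0,0,-0.42],
    [0,0,-0.48],
    [0,0,-0.54],
    [0,0,-0.6],
    [0,0,-0.66],
    [0,0,-0.7],
    [0,0,-0.7],
    [0,0,-0.7],
    [0,0,-0.7],
    [0,0,-0.7]
  ],
  "translation": [
    [-1.2,-3,0],
    [-2.4,-6,0],
    [-3.6,-9,0],
    [-4.8,-12,0],
    [-6,-15.2,0],
    [-7.2,-18.4,0],
    [-8.4,-21.5,0],
    [-9.6,-24.6,0],
    [-10.8,-27.7,0],
    [-12,-30.8,0],
    [-13.2,-33.9,0],
    [-14.4,-37,0],
    [-15.4,-39.3,0],
    [-15.4,-39.3,-3],
    [-15.4,-39.3,-6],
    [-15.4,-39.3,-6]
  ],
  "grip": [1,1,1,1,1,1,1,1,1,1,1,1,1,1,1,1]
}}

```text
time: 17.62
position: [0.4439, -0.0701, 0.1068]
tool_rot: [0.26, 0.966, 0.001, -0.004]
ft_force: [0.1, 0.5, -0.8]
grip_width: 0.0866
```

```bash
python3 - <<'E'
from h import *
snap('wrist','w6')
print(robot.get_obs()['position'],robot.get_obs()['q'])
E
```

```text
[ 0.44489136 -0.0700698   0.10850307] [-4.05256534e-01  4.98998513e-01  1.96400064e+00  3.20817605e-05
  6.84983698e-01 -1.45038105e+00]
```

View pics/w6.png

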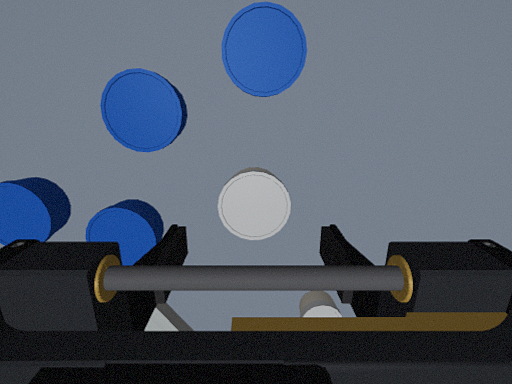

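Low lid (254,205). A blue one at (124,232) lies toward the left finger, so I'll check the clearance.

```bash
python3 - <<'E'
from h import *
c=load('w6');l=w(c,254,205,.036)[:2];print(l)
for u,v in [(124,232),(145,110)]:
  d=w(c,u,v,.036)[:2]-l;print(np.hypot(*d),np.degrees(np.arctan2(d[1],d[0])))
E
```

```text
[ 0.44661045 -0.07161477]
0.12405979353098066 -107.72538981174588
0.12108681699965715 -162.8988654117437
```

>>> {"name": "carry_out", "arguments": {
  "dr": [
    [0,0,0],
    [0,0,0],
    [0,0,0],
    [0,0,0],
    [0,0,0],
    [0,0,0],
    [0,0,0],
    [0,0,0],
    [0,0,0],
    [0,0,0],
    [0,0,0],
    [0,0,0],
    [0,0,0],
    [0,0,0],
    [0,0,0],
    [0,0,0]
  ],
  "translation": [
    [0.1,-0.1,-2],
    [0.1,-0.1,-4],
    [0.1,-0.1,-6],
    [0.1,-0.1,-8],
    [0.1,-0.1,-9.4],
    [0.1,-0.1,-10.2],
    [0.1,-0.1,-10.2],
    [0.1,-0.1,-10.2],
    [0.1,-0.1,-10.2],
    [0.1,-0.1,-10.2],
    [0.1,-0.1,-10.2],
    [0.1,-0.1,-10.2],
    [0.1,-0.1,-10.2],
    [0.1,-0.1,-10.2],
    [0.1,-0.1,-10.2],
    [0.1,-0.1,-10.2]
  ],
  "grip": [1,1,1,1,1,1,1,0.6,0.6,0.6,0.6,0.6,0.6,0.6,0.6,0.6],
  "newtons": 15
}}

```text
time: 19.0
position: [0.4484, -0.0717, 0.009]
tool_rot: [0.259, 0.966, -0.0, 0.001]
ft_force: [-0.6, 0.7, 7.3]
grip_width: 0.066
```

>>> {"name": "carry_out", "arguments": {
  "dr": [
    [0,0,0],
    [0,0,0],
    [0,0,0],
    [0,0,0],
    [0,0,0],
    [0,0,0],
    [0,0,0],
    [0,0,0],
    [0,0,0],
    [0,0,0],
    [0,0,0],
    [0,0,0],
    [0,0,0]
  ],
  "translation": [
    [0,0,2],
    [0,0,5],
    [0,0,8],
    [1.5,-2.5,9],
    [3.3,-5.6,9],
    [5.1,-8.7,9],
    [6.9,-11.8,9],
    [8.7,-15,9],
    [10.5,-18,9],
    [12,-20.8,9],
    [12.8,-22.1,9],
    [12.8,-22.1,9],
    [12.8,-22.1,9]
  ],
  "grip": [0.6,0.6,0.6,0.6,0.6,0.6,0.6,0.6,0.6,0.6,0.6,0.6,0.6]
}}

```text
time: 20.08
position: [0.5751, -0.2926, 0.0974]
tool_rot: [0.26, 0.966, 0.0, -0.001]
ft_force: [-0.9, 1.5, -1.5]
grip_width: 0.0657
```

```bash
python3 - <<'E'
from h import *
snap('wrist','w7')
print(robot.get_obs()['position'],robot.get_obs()['q'])
E
```

```text
[ 0.57446853 -0.2913544   0.0973157 ] [-6.42704751e-01  7.05529422e-01  1.47972204e+00  3.69158848e-04
  9.59869855e-01 -1.68846253e+00]
```

View pics/w7.png

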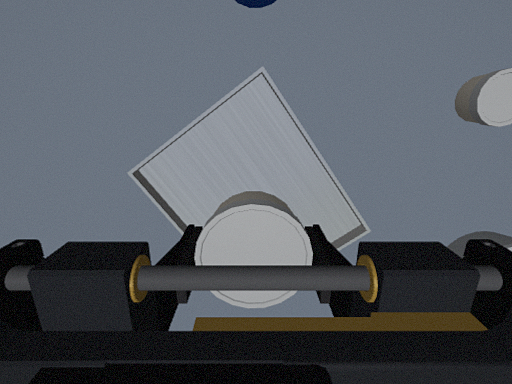

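Tray rim corners at (263,67), (127,174), (370,230); the last two are diagonal. Held lid centre at about (254,255).

```bash
python3 - <<'E'
from h import *
c=load('w7');p=[w(c,u,v,.018)[:2] for u,v in[(263,67),(127,174),(370,230)]];print(p,(p[1]+p[2])/2,np.hypot(*(p[0]-p[1])),np.hypot(*(p[0]-p[2])))
print('lid',w(c,254,255,.1243), 'cup',w(c,497,98,.03))
E
```

```text
[array([ 0.48222659, -0.23013533]), array([ 0.49763218, -0.38009419]), array([ 0.65939502, -0.21191491])] [ 0.5785136  -0.29600455] 0.15074810282336373 0.17810287641542297
lid [ 0.57298681 -0.29149207  0.1243    ] cup [ 0.59590393 -0.08211689  0.03      ]
```

>>> {"name": "carry_out", "arguments": {
  "dr": [
    [0,0,0],
    [0,0,0],
    [0,0,0],
    [0,0,0],
    [0,0,0],
    [0,0,0],
    [0,0,0],
    [0,0,0]
  ],
  "translation": [
    [0.4,-0.35,-2],
    [0.4,-0.35,-4],
    [0.4,-0.35,-6],
    [0.4,-0.35,-7.3],
    [0.4,-0.35,-8],
    [0.4,-0.35,-8.4],
    [0.4,-0.35,-8.4],
    [0.4,-0.35,-8.4]
  ],
  "grip": [0.6,0.6,0.6,0.6,0.6,0.6,0.6,0.6]
}}

```text
time: 20.8
position: [0.5802, -0.296, 0.0148]
tool_rot: [0.259, 0.966, -0.0, 0.0]
ft_force: [-0.3, 0.2, -0.2]
grip_width: 0.0657
```

>>> {"name": "carry_out", "arguments": {
  "dr": [
    [0,0,0],
    [0,0,0],
    [0,0,0]
  ],
  "translation": [
    [0,0,-0.15],
    [0,0,-0.25],
    [0,0,-0.25]
  ],
  "grip": [0.6,0.6,0.6]
}}

```text
time: 21.05
position: [0.5802, -0.2963, 0.0123]
tool_rot: [0.259, 0.966, -0.0, 0.001]
ft_force: [0.7, -0.0, -1.9]
grip_width: 0.0655
```

>>> {"name": "carry_out", "arguments": {
  "dr": [
    [0,0,0],
    [0,0,0],
    [0,0,0],
    [0,0,0],
    [0,0,0],
    [0,0,0],
    [0,0,0],
    [0,0,0],
    [0,0,0],
    [0,0,0],
    [0,0,0],
    [0,0,0],
    [0,0,0]
  ],
  "translation": [
    [0,0,-0.05],
    [0,0,-0.05],
    [0,0,-0.05],
    [0,0,-0.05],
    [0,0,-0.05],
    [0,0,-0.05],
    [0,0,-0.05],
    [0,0,2],
    [0,0,5],
    [0,0,8],
    [0,0,12],
    [0,0,14],
    [0,0,14]
  ],
  "grip": [0.6,1,1,1,1,1,1,1,1,1,1,1,1]
}}

```text
time: 22.13
position: [0.5831, -0.2983, 0.1578]
tool_rot: [0.259, 0.966, -0.002, 0.006]
ft_force: [0.6, -0.4, -0.2]
grip_width: 0.0871
```

```bash
python3 - <<'E'
from h import *
snap('wrist','w8')
print(robot.get_obs()['position'])
E
```

```text
[ 0.5815734  -0.29719748  0.15492392]
```

View pics/w8.png

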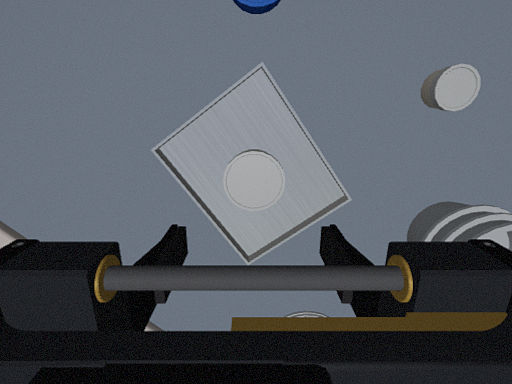

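Low pot lid at (254,180). Tray corners at (263,63), (152,150), (351,199), (249,263).

```bash
python3 - <<'E'
from h import *
c=load('w8');p=np.array([w(c,u,v,.018)[:2] for u,v in[(263,63),(152,150),(249,263),(351,199)]]);print(p,p.mean(0))
print('low',w(c,254,180,.039), 'cup',w(c,458,87,.03))
E
```

```text
[[ 0.4830702  -0.22995027]
 [ 0.4978506  -0.3782157 ]
 [ 0.67430587 -0.35801705]
 [ 0.65973299 -0.21219509]] [ 0.57873992 -0.29459453]
low [ 0.57840805 -0.29539999  0.039     ] cup [ 0.59880366 -0.0758342   0.03      ]
```

>>> {"name": "carry_out", "arguments": {
  "dr": [
    [0,0,0],
    [0,0,0],
    [0,0,0],
    [0,0,0],
    [0,0,0],
    [0,0,0],
    [0,0,0],
    [0,0,0],
    [0,0,0],
    [0,0,0]
  ],
  "translation": [
    [0.2,3,0],
    [0.4,6,0],
    [0.7,9,0],
    [0.9,12,0],
    [1.2,15,0],
    [1.5,18,0],
    [1.7,21,0],
    [1.8,22,0],
    [1.8,22,-3],
    [1.8,22,-3]
  ],
  "grip": [0.8,0.8,0.8,0.8,0.8,0.8,0.8,0.8,0.8,0.8]
}}

```text
time: 23.02
position: [0.5942, -0.0742, 0.1167]
tool_rot: [0.258, 0.966, 0.0, -0.005]
ft_force: [-0.9, -0.2, -0.6]
grip_width: 0.0697
```

```bash
python3 - <<'E'
from h import *
snap('wrist','w9')
print(robot.get_obs()['position'])
E
```

```text
[ 0.59474844 -0.07508308  0.11824122]
```

View pics/w9.png

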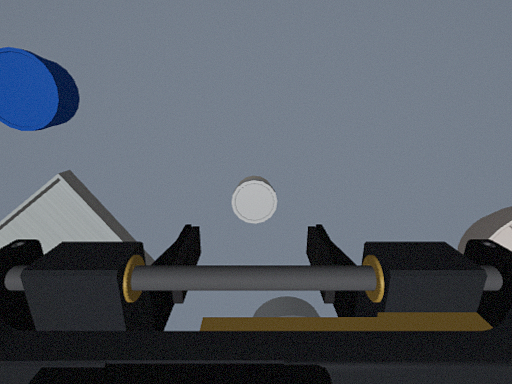

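```bash
python3 - <<'E'
from h import *
c=load('w9');print(w(c,254,201,.03));print(robot.get_obs()['position'])
E
```

```text
[ 0.59811477 -0.0765      0.03      ]
[ 0.59474844 -0.07508308  0.11824122]
```

>>> {"name": "carry_out", "arguments": {
  "dr": [
    [0,0,0],
    [0,0,0],
    [0,0,0],
    [0,0,0],
    [0,0,0],
    [0,0,0],
    [0,0,0],
    [0,0,0],
    [0,0,0],
    [0,0,0],
    [0,0,0],
    [0,0,0],
    [0,0,0],
    [0,0,0],
    [0,0,0],
    [0,0,0],
    [0,0,0]
  ],
  "translation": [
    [0.2,-0.1,-2],
    [0.2,-0.1,-4],
    [0.2,-0.1,-6],
    [0.2,-0.1,-8],
    [0.2,-0.1,-10],
    [0.2,-0.1,-11.2],
    [0.2,-0.1,-11.2],
    [0.2,-0.1,-11.2],
    [0.2,-0.1,-11.2],
    [0.2,-0.1,-11.2],
    [0.2,-0.1,-11.2],
    [0.2,-0.1,-11.2],
    [0.2,-0.1,-11.2],
    [0.2,-0.1,-11.2],
    [0.2,-0.1,-11.2],
    [0.2,-0.1,-11.2],
    [0.2,-0.1,-11.2]
  ],
  "grip": [0.8,0.8,0.8,0.8,0.8,0.8,0.8,0.3,0.3,0.3,0.3,0.3,0.3,0.3,0.3,0.3,0.3],
  "newtons": 10
}}

```text
time: 24.48
position: [0.6005, -0.0772, 0.0107]
tool_rot: [0.259, 0.966, -0.0, 0.001]
ft_force: [0.2, 0.3, 5.7]
grip_width: 0.0437
```

>>> {"name": "carry_out", "arguments": {
  "dr": [
    [0,0,0],
    [0,0,0],
    [0,0,0],
    [0,0,0],
    [0,0,0],
    [0,0,0],
    [0,0,0],
    [0,0,0],
    [0,0,0],
    [0,0,0],
    [0,0,0],
    [0,0,0],
    [0,0,0],
    [0,0,0],
    [0,0,0],
    [0,0,0]
  ],
  "translation": [
    [0,0,2],
    [0,0,5],
    [0,0,9],
    [-0.2,-2,11],
    [-0.5,-5,11],
    [-0.7,-8,11],
    [-1,-11,11],
    [-1.3,-14,11],
    [-1.6,-17,11],
    [-1.8,-20,11],
    [-2,-21.9,11],
    [-2,-21.9,10],
    [-2,-21.9,8],
    [-2,-21.9,7],
    [-2,-21.9,7],
    [-2,-21.9,7]
  ],
  "grip": [0.3,0.3,0.3,0.3,0.3,0.3,0.3,0.3,0.3,0.3,0.3,0.3,0.3,0.3,0.3,0.3]
}}

```text
time: 25.82
position: [0.5792, -0.2945, 0.0785]
tool_rot: [0.259, 0.966, 0.001, -0.001]
ft_force: [-0.3, 0.4, -0.8]
grip_width: 0.0438
```

```bash
python3 - <<'E'
from h import *
snap('wrist','w10')
print(robot.get_obs()['position'])
E
```

```text
[ 0.57993402 -0.29507678  0.07945881]
```

View pics/w10.png

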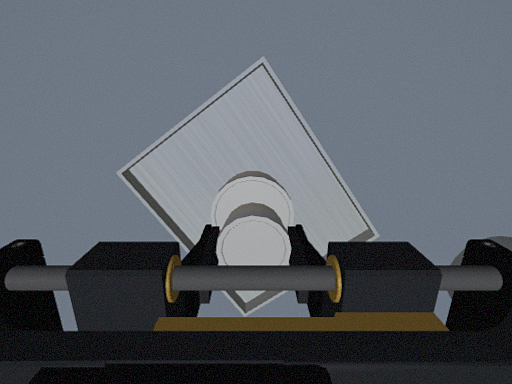

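Low lid spans cols 210–295 with its top at row 178. The held cup lid spans cols 217–290, rows ~216–281.

```bash
python3 - <<'E'
from h import *
c=load('w10');print('cup',w(c,253.5,248,.099),w(c,217,248,.099)-w(c,290,248,.099))
e=w(c,252.5,178,.039);d=w(c,252.5,230,.039)-e;d/=np.linalg.norm(d);print('low',e+d*.033); print(np.array([.5784,-.2954]))
E
```

```text
cup [ 0.57615682 -0.29318664  0.099     ] [-2.11466026e-02 -3.65963606e-02  2.77555756e-17]
low [ 0.58149932 -0.29709552  0.039     ]
[ 0.5784 -0.2954]
```

>>> {"name": "carry_out", "arguments": {
  "dr": [
    [0,0,0],
    [0,0,0],
    [0,0,0],
    [0,0,0],
    [0,0,0]
  ],
  "translation": [
    [0.25,-0.15,-1],
    [0.25,-0.15,-2],
    [0.25,-0.15,-2.6],
    [0.25,-0.15,-2.7],
    [0.25,-0.15,-2.7]
  ],
  "grip": [0.3,0.3,0.3,0.3,0.3]
}}

```text
time: 26.28
position: [0.5818, -0.297, 0.0517]
tool_rot: [0.259, 0.966, 0.0, -0.001]
ft_force: [-0.3, -0.5, -0.2]
grip_width: 0.0434
```

>>> {"name": "carry_out", "arguments": {
  "dr": [
    [0,0,0],
    [0,0,0],
    [0,0,0]
  ],
  "translation": [
    [0,0,-0.1],
    [0,0,-0.2],
    [0,0,-0.2]
  ],
  "grip": [0.3,0.3,0.3]
}}

```text
time: 26.53
position: [0.5824, -0.2976, 0.0508]
tool_rot: [0.259, 0.966, -0.0, 0.0]
ft_force: [0.1, -0.1, -1.2]
grip_width: 0.0436
```

>>> {"name": "carry_out", "arguments": {
  "dr": [
    [0,0,0],
    [0,0,0],
    [0,0,0],
    [0,0,0],
    [0,0,0],
    [0,0,0],
    [0,0,0],
    [0,0,0],
    [0,0,0],
    [0,0,0],
    [0,0,0],
    [0,0,0],
    [0,0,0]
  ],
  "translation": [
    [0,0,-0.1],
    [0,0,-0.1],
    [0,0,-0.1],
    [0,0,-0.1],
    [0,0,-0.1],
    [0,0,-0.1],
    [0,0,-0.1],
    [0,0,2],
    [0,0,5],
    [0,0,8],
    [0,0,12],
    [0,0,14],
    [0,0,14]
  ],
  "grip": [0.3,0.3,0.8,0.8,0.8,0.8,0.8,0.8,0.8,0.8,0.8,0.8,0.8]
}}

```text
time: 27.62
position: [0.5855, -0.2997, 0.1972]
tool_rot: [0.259, 0.966, -0.002, 0.006]
ft_force: [0.2, 0.1, 0.2]
grip_width: 0.0698
```

```bash
python3 - <<'E'
from h import *
a=snap('wrist','w11')['color'];b=snap('side','d11')['color'];c=snap('scene','s11')['color']
m=np.zeros((600,800,3),np.uint8)
m[:300,:400]=cv2.resize(a[50:290,100:420],(400,300));m[:300,400:]=cv2.resize(b,(400,300));m[300:,:400]=cv2.resize(c,(400,300));m[300:,400:]=cv2.resize(b[85:175,140:260],(400,300))
cv2.imwrite('pics/m4.png',m)
E
```

```text
(no output)
```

View pics/m4.png

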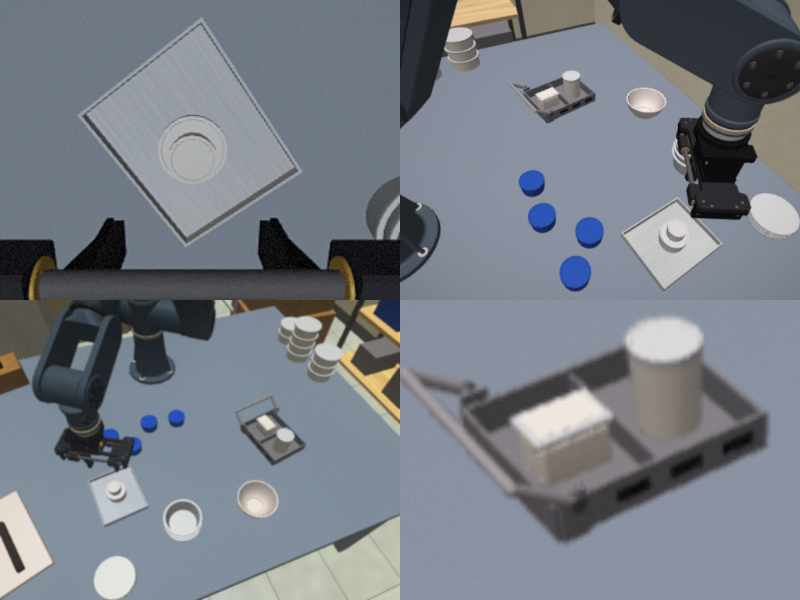

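All four pots stand in place and the bail is out. In wrist pixels the low lid is at about (254,169) and the cup lid at (254,175.5). I'll check the offset and then hand in.

```bash
python3 - <<'E'
from h import *
c=load('w11');a=w(c,254.4,169.2,.039);b=w(c,254.4,175.6,.069);print(a,b,np.hypot(*(a-b)[:2]))
print(robot.hand_in())
E
```

```text
[ 0.57914205 -0.29527591  0.039     ] [ 0.57907802 -0.29532432  0.069     ] 8.027535158668025e-05
the job is handed in; nothing more can be done
None
```

Both orders are made up and the job is handed in, at about 28 s of the 128 s allowed. The hand-in gave no verdict.

- **Crate order:** I swung the bail out first, before any pot was moved, to about 2.5 rad. The oblong pot stands in the bay next to the hinges and the tall pot in the other.
- **Tray order:** The low pot stands on the tray with the small cup on its lid. The bowl and the stack of tubs were not touched.

**Last checks:** The final pictures show the bail out and all four pots upright, with the gripper open and raised clear of everything.
- From the wrist camera the low pot is within about 1 mm of the tray's middle, and the cup about on the lid's centre. With the calibration good to about 2 mm, I put both within 2–3 mm.
- The bay positions were checked by eye in the final pictures, not measured again.

**Disagreements:**
- The scene and side cameras differed from each other by about 5 mm, so I relied on close-up wrist views.
- Just before the cup was set down, its estimated offset from the low pot's lid was about 6 mm. I corrected about 3 mm of that, and the picture after release showed it centred.

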